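Clip the red clamp on the status board

TASK

Flag the batch as urgent: pinch the red spring clip open, take it off its parking rack and clip it astride the top edge of the upright white board, over the red field in the middle, upright and pushed well down so that its rubber pads grip the panel. Let go of it there, and leave the yellow clip on the rack.

Things in the scene. Friction and masses are not known exactly. Their poses are not given: they have to be found in the camera images.
- red_clip: Red spring clip (70 to 120 g), 40 mm wide (y), 89 mm tall, jaws down, handles up. Origin midway between the lower ends of the closed jaws, 6 mm above the table; z up, x across the jaws: pinch the handles along x from above, at z = 70 mm. Handles z = 52 to 89 mm, 34 mm wide; hinge pin z = 48 mm; rubber pads z = 0 to 16 mm. The pose is of the -x half, which tilts as the clip opens.
- red_clip_jaw (a joint): Hinge of the red clip: 0 jaws shut by the spring, 0.60 squeezed fully open, about 0.08 gripping the board. Handle tops are 49 mm apart over the outside when shut; at full squeeze (10 N; grip with 15 to 30 N) a stop holds them upright, parallel, 25 mm apart, the jaw ends then 30 mm apart. The clip works either way round; a panel goes up to 44 mm in.
- edge_mid (a point): Middle of the top edge of the upright white board, over its red field (50 mm wide). The board is fixed: a panel 9 mm thick (x axis) and 170 mm wide (y axis), its top edge level, 130 mm above the table; foot 80 mm deep, 12 mm high; z is up.
- yellow_clip: Yellow clip of the same make, origin and axes, to be left alone. Both clips stand upright astride the fin of one fixed grey rack, about 100 mm apart along the fin (their y). The fin is 3 mm thick and reaches 19 mm up between the jaws; a clip squeezed open lifts straight off.
There are look-alikes about, which are no part of the job. What is meant by the red_clip is not turquoise, and is the larger of those in its own colour.

How it is judged (in metres and radians):
At the end, for the whole second after the job is handed in: Red clip at rest, jaws shut on the panel (joint 0.03 to 0.25), origin within 20 mm of edge_mid along the edge, 9 mm of the panel's mid-plane, at least 12 mm below the edge; within 0.2 rad of the edge's direction, 0.25 rad of upright. Yellow clip within 30 mm of its start (x of red_clip in the frame of edge_mid between -0.009 and 0.009 m and y of red_clip in the frame of edge_mid between -0.02 and 0.02 m and z of red_clip in the frame of edge_mid below -0.012 m and angle between the y axis of red_clip and the y axis of edge_mid, either way round below 0.2 rad and angle between red_clip's own z axis and vertical below 0.25 rad and value of joint red_clip_jaw between 0.03 and 0.25 rad and linear speed of red_clip below 0.02 m/s and distance of yellow_clip from where it was at the start of the episode below 0.03 m); the robot touches nothing.
It fails at once if the yellow clip is moved by 30 mm or more (distance of yellow_clip from where it was at the start of the episode above 0.03 m).
It also fails if it takes over 35 s, if anything falls off the work surface, if the arm or the gripper's body presses on something with over 40 N, if the wrist force passes 120 N, or if a joint passes its speed limit or range.

ROBOT

A 7-joint arm with a two-finger parallel gripper is mounted at the origin on a cart in front of the work surface, level with it; the furniture and walls round the work are solid. World frame = base frame: x ahead of the robot, y to its left, z up, the work surface at z = 0. Lengths are in mm, angles in degrees, forces in N, time in s.
With the tool pointing down it reaches from about 425 to 925 mm from the base axis. Payload 6.8 kg.
Tool frame: the origin (TCP) lies on the centre line of the jaws, within the pads' length; the fingertips stand 11 mm ahead of it and the grasp point (between the pads) lies 8 mm behind it; z points along the fingers, y is the line along which they close (so a half turn about z gives the same grasp; the last joint's range is limited). The gripper opens to 88 mm and grips with 3 to 60 N. Pads are 20 mm wide; open, the fingers measure 115 mm over their backs; the gripper's body (75 mm by 178 mm) begins 61 mm behind the grasp point.
Start: joints at [61.014, 27.33, 1.283, 89.118, -0.659, 63.558, -4.761], TCP at [261.499, -622.306, 233.664] pointing down, gripper open.
Joint ranges: [-169.35, 169.35], [-19.33, 120.38], [-80.79, 83.38], [13.8, 139.57], [-78.32, 258.32], [9.67, 109.79], [-169.56, 169.56]. Speed limits (degrees/s): [136.94, 136.94, 180, 180, 180, 180, 180].

INTERFACE

Orientations are given as [roll, pitch, yaw] about the fixed x, y, z axes, in that order (R = Rz(yaw) Ry(pitch) Rx(roll)).
In Python, from rig import r gives the robot as it stands. The module is installed in compiled form; this text tells all that it offers.
- The arm moves only by the tool move_arm, never from a script. Its argument "plan" is a list of rows, each a list of 7 numbers: the shift along the tool's x, y, z as a fraction of full scale, then the turn, a rotation vector about the tool's x, y, z as a fraction of full scale, then the gripper command: -1 is shut, 1 is fully open, values between are in proportion. In form: [[dx, dy, dz, ax, ay, az, grip], ...]. A call has 1 to 10 rows; each row is the pose to reach, as a shift and turn from the pose commanded when the call began, along the tool's axes at that moment; what a row does not reach only later rows make up. Full scale, the value 1, is 0.25 m for a shift and 45 degrees for a turn. A row lasts 1/8 s, in which the tool goes at most 62.5 mm and 10.7 degrees, less where a joint would pass 70% of its speed; a pose out of reach is approached as far as the arm can. A call with a number of a shift or a turn outside -1 to 1 is refused whole. A call with a gripper value outside its range is refused whole. The fingers move at their own pace and stop on an object; "grip_force" is the grip in N (left out, the last holds). Time passes only in rows, so rows that repeat a pose let the fingers close. It gives the time, the measured TCP pose, the force, the opening and the grip force at its end, in the units of the state.
- r.read_state(): the state, without advancing time (a new reading comes with each control period).
- r.camera(name): name is "scene" or "top"; returns (picture, depth): 480x640x3 uint8, red, green, blue; 480x640 float32, mm along the optical axis (not along the pixel's ray), 0 where there is no reading.
- r.camera_params(name): a dict with "vertical_fov" (degrees; the focal length in pixels is half the picture's height over the tangent of half this angle, whatever the lens; pixels are square), "cx", "cy" (the principal point, pixels), "dist_coeffs" ([k1, k2, p1, p2, k3] as OpenCV has them; the pictures are not rectified), "extrinsics" (4x4, takes a point from camera to world coordinates). Camera axes: x right, y down, z forward; pixel columns grow to the right and rows downward; lengths in mm; the calibration is good to about 2 mm. A picture is of the moment at which its call begins. camera_params takes no time and is no camera call.
- r.finish_job(): hands the job in; it is judged then, once.
The state is a dict: "time_s": time; "q": joint angles; "qvel": joint speeds; "joint_efforts": joint torques, N m; "ee_pos": TCP position; "orientation": TCP orientation; "force": force on the tool from outside, world axes, zero at the start; "wrist_torque": the same for the moment, N m; "finger_gap": finger opening in mm; "grasp_force": force on a finger pad.
Only numpy, scipy, OpenCV 4.12 (cv2) and the standard library are available. Lean on these libraries where they do the work, as an engineer would, in place of code of your own. Each camera call takes 0.05 s, during which the arm holds its last target. There are 200 camera calls.

## Working session

There is one attempt and no reset: what is moved stays moved. The work goes in short steps, Python scripts to look and compute and a tool call to move; the robot and the scene stay as the last step left them, time stands still between calls to the robot, and variables do not carry over. Pictures are saved under pics/ and viewed, at most 10 in all, crops included, and the job is handed in when it is done.

Besides the shell and the picture viewer there is one more tool, called after "Call:" in YAML: its name, and indented under it one key for each argument. move_arm: Moves the arm, as the interface text tells. Shift numbers are shares of 0.25 m and turn numbers shares of 45 degrees, none past 1 either way. Its arguments: {"type":"object","properties":{"plan":{"type":"array"},"grip_force":{"type":"number"}},"required":["plan"]}

```bash
mkdir -p pics
cat > h.py <<'E'
import numpy as np, cv2
from rig import r
def save(name,fn):
    p,d=r.camera(name); cv2.imwrite('pics/'+fn+'.png',p[:,:,::-1]); np.save('pics/'+fn+'.npy',d); return p,d
def px2w(name,d,u,v,w=1):
    c=r.camera_params(name); f=240/np.tan(np.radians(c['vertical_fov'])/2)
    K=np.array([[f,0,c['cx']],[0,f,c['cy']],[0,0,1]]); 
    n=cv2.undistortPoints(np.array([[[u,v]]],float),K,np.array(c['dist_coeffs'],float))[0,0]
    a=d[v-w:v+w+1,u-w:u+w+1]; z=np.median(a[a>0])
    return (np.array(c['extrinsics'])@np.array([n[0]*z,n[1]*z,z,1]))[:3].round(1)
def cloud(name,d):
    c=r.camera_params(name); f=240/np.tan(np.radians(c['vertical_fov'])/2)
    K=np.array([[f,0,c['cx']],[0,f,c['cy']],[0,0,1]]); v,u=np.mgrid[:480,:640]
    n=cv2.undistortPoints(np.stack([u,v],-1).reshape(-1,1,2).astype(float),K,np.array(c['dist_coeffs'],float))[:,0]
    z=d.reshape(-1,1); P=np.hstack([n*z,z,np.ones_like(z)])@np.array(c['extrinsics']).T
    return P[:,:3].reshape(480,640,3)
E
python3 - <<'E'
from h import *
save('scene','s0');save('top','t0')
for n in('scene','top'):print(r.camera_params(n))
s=r.read_state();print(s['ee_pos'],s['orientation'],s['time_s'],s['finger_gap'])
E
```

```text
{'vertical_fov': 49.988042238690966, 'cx': 315.1217229336029, 'cy': 242.87575156889824, 'dist_coeffs': array([0.04241648, 0.        , 0.        , 0.        , 0.        ]), 'extrinsics': array([[ 7.59888225e-01, -2.74726280e-01,  5.89147992e-01,
        -3.28499151e+01],
       [-6.50023792e-01, -3.12428031e-01,  6.92717688e-01,
        -6.40846979e+02],
       [-6.24140664e-03, -9.09348226e-01, -4.15989000e-01,
         5.02152010e+02],
       [ 0.00000000e+00,  0.00000000e+00,  0.00000000e+00,
         1.00000000e+00]])}
{'vertical_fov': 46.90182746427204, 'cx': 321.37156342706936, 'cy': 233.789044406738, 'dist_coeffs': array([-0.00125592,  0.        ,  0.        ,  0.        ,  0.        ]), 'extrinsics': array([[ 1.47437186e-02, -9.93745997e-01,  1.10686564e-01,
         4.02290677e+02],
       [-9.99774814e-01, -1.63411201e-02, -1.35384465e-02,
         1.42115606e+01],
       [ 1.52625194e-02, -1.10462032e-01, -9.93763148e-01,
         9.64094341e+02],
       [ 0.00000000e+00,  0.00000000e+00,  0.00000000e+00,
         1.00000000e+00]])}
[ 261.28093483 -621.82514008  232.83388143] [-1.79910076e+02  7.08533907e-03  2.27948268e+01] 0.1 87.49375241873852
```

View pics/s0.png

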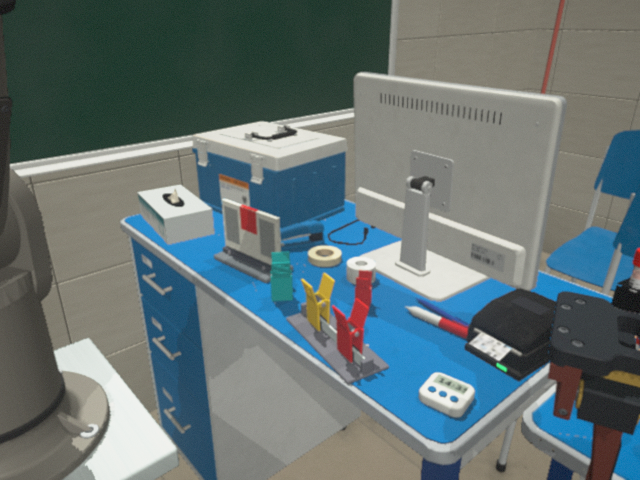

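View pics/t0.png

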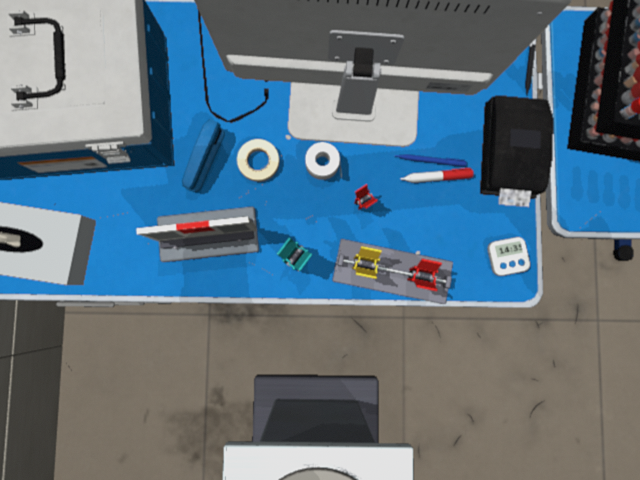

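Candidates: a red clip on the rack, top (427,274) / scene (350,335); a smaller red clip standing alone, top (366,197) / scene (363,292); a turquoise clip, top (294,254); the yellow clip, top (367,262). I choose the rack red clip because it is larger and sits on the rack with the yellow one. The board is at top (197,230). Next I'll take one close crop and measure.

Run:
```python
from h import *
im=cv2.imread('pics/t0.png');d=np.load('pics/t0.npy');s=cv2.imread('pics/s0.png')
a=cv2.resize(im[180:310,270:470],(800,520),interpolation=cv2.INTER_CUBIC)
cv2.imwrite('pics/c1.png',a)
W=cloud('top',d); I=im.astype(int); B,G,R=I[...,0],I[...,1],I[...,2]
red=(R>110)&(G<70)&(B<70); yel=(R>130)&(G>100)&(B<90)
def rep(n,m,W=W):
    P=W[m];P=P[(P[:,2]>5)&(P[:,2]<200)]; 
    for lo,hi in((5,60),(60,78),(78,110),(110,150)):
        q=P[(P[:,2]>=lo)&(P[:,2]<hi)]
        if len(q)>8:
            box=cv2.minAreaRect(q[:,:2].astype(np.float32)); print(n,lo,hi,len(q),q.mean(0).round(1),[np.round(b,1) for b in box])
def box(m,u0,u1,v0,v1):
    o=np.zeros_like(m);o[v0:v1,u0:u1]=m[v0:v1,u0:u1];return o
rep('redclip',box(red,400,455,250,300));rep('small',box(red,345,385,180,215));rep('yel',box(yel,345,395,240,290));rep('field',box(red,165,225,215,240))
bd=box(np.ones_like(red),135,262,205,250)&(W[...,2]>122)&(W[...,2]<140);rep('board',bd)
d=np.load('pics/s0.npy');W2=cloud('scene',d);I=s.astype(int);B,G,R=I[...,0],I[...,1],I[...,2]
red=(R>110)&(G<70)&(B<70)
rep('S red',box(red,330,370,300,370),W2)
m=box((W2[...,2]>120)&(W2[...,2]<140),215,290,185,260);rep('S board',m,W2);rep('S field',box(red,235,262,200,240),W2)
yel=(R>130)&(G>100)&(B<90);rep('S yel',box(yel,295,340,265,335),W2)
```

```text
redclip 5 60 83 [ 440.6 -167.8   51.1] [array([ 437.3, -173. ]), array([51.3, 34.9]), np.float64(74.8)]
redclip 60 78 164 [ 441.5 -168.2   68.9] [array([ 439.2, -167.4]), array([37.2, 32. ]), np.float64(81.6)]
redclip 78 110 189 [ 437.9 -167.6   88.3] [array([ 437.3, -168.3]), array([33.3, 44.3]), np.float64(79.0)]
small 5 60 73 [561.5 -71.4  45. ] [array([566.6, -70.8]), array([28.8, 25.7]), np.float64(29.4)]
small 60 78 39 [564.7 -73.   62.2] [array([566.6, -70.5]), array([31.5, 22.8]), np.float64(35.2)]
yel 5 60 68 [457.4 -72.9  51. ] [array([452.4, -75.9]), array([49.1, 33.6]), np.float64(66.2)]
yel 60 78 128 [462.9 -73.5  67.9] [array([457.5, -72. ]), array([36.8, 31.2]), np.float64(79.7)]
yel 78 110 173 [458.9 -72.5  89.2] [array([455.6, -72.3]), array([32.9, 44.8]), np.float64(79.4)]
field 110 150 165 [504.5 198.9 129.5] [array([504.9, 198.7]), array([ 7.7, 47.8]), np.float64(7.1)]
board 110 150 738 [505.6 197.8 129.7] [array([506.2, 198.2]), array([ 10.3, 169.3]), np.float64(7.1)]
S red 5 60 605 [ 437.7 -168.2   35.8] [array([ 488.3, -125.7]), array([182.9,  40.2]), np.float64(39.6)]
S red 60 78 247 [ 439.  -172.1   68.6] [array([ 435.2, -170.7]), array([32. , 36.3]), np.float64(83.3)]
S red 78 110 227 [ 442.5 -172.7   86.6] [array([ 436.6, -170.6]), array([33.6, 47.1]), np.float64(81.1)]
S board 110 150 587 [537.7 215.4 127.2] [array([544.2, 242.6]), array([235.1, 137.5]), np.float64(46.7)]
S field 78 110 177 [500.2 198.2  95.7] [array([500.6, 199.2]), array([ 6.6, 46.5]), np.float64(9.1)]
S field 110 150 111 [500.  198.6 118.5] [array([499.8, 198.2]), array([ 4.1, 45.8]), np.float64(7.5)]
S yel 5 60 453 [449.1 -77.4  36.8] [array([454.6, -65.3]), array([59.7, 24.1]), np.float64(80.1)]
S yel 60 78 198 [457.9 -77.2  68.6] [array([453.1, -75.3]), array([35.4, 36.4]), np.float64(81.2)]
S yel 78 110 172 [458.6 -76.5  86.3] [array([453.3, -74. ]), array([32.4, 44.3]), np.float64(79.4)]
```

View pics/c1.png

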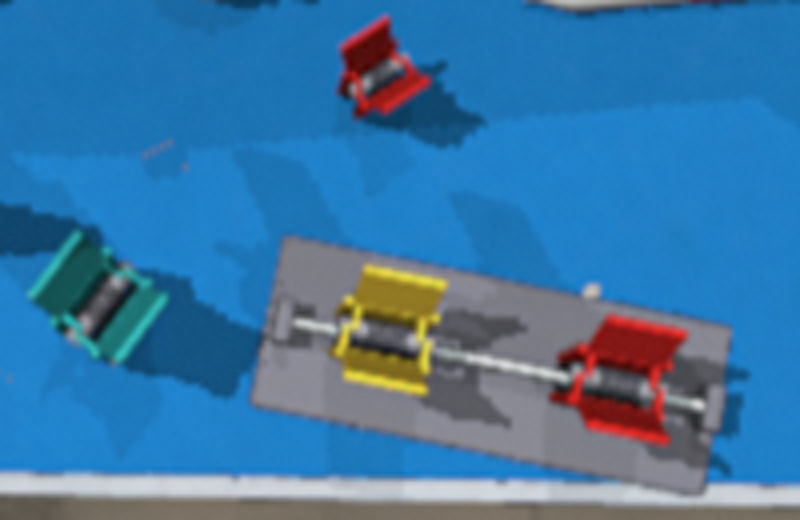

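The close crop confirms it: the larger red clip sits on the rack fin at crop (615,380), and the small red one stands alone at (380,65). The red clip is at about (437,-169.5) mm, yaw -10.6. The board's edge middle is at about (504,198.5), yaw +7.1.

Call:
move_arm:
  plan:
    - [0.3375,-0.35,0,0,0,-0.3,1]
    - [0.675,-0.7,0,0,0,-0.63,1]
    - [0.675,-0.7,0,0,0,-0.63,1]
    - [0.675,-0.7,0,0,0,-0.63,1]
    - [0.675,-0.7,0,0,0,-0.63,1]
    - [0.675,-0.7,0,0,0,-0.63,1]
  grip_force: 22

```text
time_s: 0.85
ee_pos: [348.9, -396.1, 233.6]
orientation: [-180.0, 0.0, 51.1]
force: [0.8, -0.6, 0.5]
finger_gap: 87.9
grasp_force: 0.0
```

```bash
cat >> h.py <<'E'
from scipy.spatial.transform import Rotation as Ro
def go(x,y,z,yaw):
    s=r.read_state();R=Ro.from_euler('xyz',s['orientation'],degrees=True);T=Ro.from_euler('xyz',[180,0,yaw],degrees=True)
    print(s['time_s'],np.round(s['ee_pos'],1),np.round(s['orientation'],2),np.round(s['force'],1),round(s['finger_gap'],1))
    print('shift',(R.inv().apply(np.array([x,y,z])-s['ee_pos'])/250).round(3),'turn',(np.degrees((R.inv()*T).as_rotvec())/45).round(3))
E
python3 - <<'E'
from h import *
go(437,-169.5,200,79.4)
W=cloud('top',np.load('pics/t0.npy'))
for x0,x1,y0,y1 in((550,600,150,250),(600,650,120,260),(380,600,-200,150),(380,600,250,330),(600,650,-200,120)):
    m=(W[...,0]>x0)&(W[...,0]<x1)&(W[...,1]>y0)&(W[...,1]<y1);print(x0,x1,y0,y1,W[m][:,2].max().round())
E
```

```text
0.85 [ 348.9 -396.1  233.6] [-1.800e+02  3.000e-02  5.113e+01] [ 0.8 -0.6  0.5] 87.9
shift [ 0.927 -0.294  0.134] turn [-0.     0.001 -0.628]
550 600 150 250 47.0
600 650 120 260 204.0
380 600 -200 150 964.0
380 600 250 330 147.0
600 650 -200 120 40.0
```

Call:
move_arm:
  plan:
    - [0.25,-0.08,0.03,0,0,-0.2,1]
    - [0.5,-0.16,0.06,0,0,-0.4,1]
    - [0.75,-0.24,0.1,0,0,-0.63,1]
    - [0.927,-0.294,0.134,0,0,-0.63,1]
    - [0.927,-0.294,0.134,0,0,-0.63,1]
    - [0.927,-0.294,0.134,0,0,-0.63,1]
    - [0.927,-0.294,0.134,0,0,-0.63,1]

```text
time_s: 1.72
ee_pos: [437.0, -171.3, 200.2]
orientation: [-180.0, 0.0, 79.3]
force: [0.5, -0.1, -0.6]
finger_gap: 87.8
grasp_force: 0.0
```

Run:
```python
from h import *
p,d=save('scene','s1');im=cv2.imread('pics/s1.png')
cv2.imwrite('pics/c2.png',cv2.resize(im[180:400,240:500],(780,600*220//200*1),interpolation=cv2.INTER_CUBIC)[:600])
go(437,-169.5,68,79.4)
```

```text
1.775 [ 437.  -171.   200.2] [1.800e+02 2.000e-02 7.928e+01] [ 0.4 -0.5  0. ] 87.5
shift [ 0.006 -0.001  0.529] turn [ 0.     0.001 -0.003]
```

View pics/c2.png

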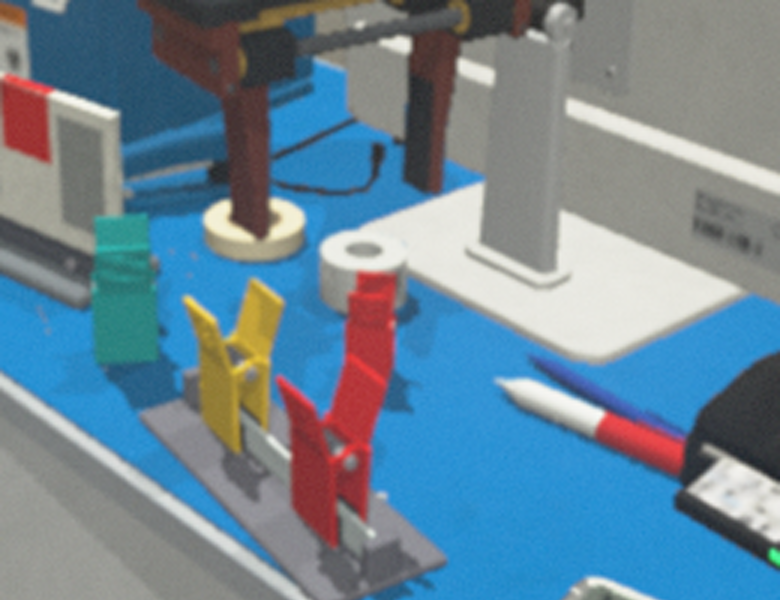

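The gripper stands over the red clip with its fingers (crop 258,235 and 430,185) spread across the jaws, clear of the yellow clip. I'll descend and then pinch.

Call:
move_arm:
  plan:
    - [0.006,0,0.15,0,0,0,1]
    - [0.006,0,0.3,0,0,0,1]
    - [0.006,0,0.42,0,0,0,1]
    - [0.006,0,0.529,0,0,0,1]
    - [0.006,0,0.529,0,0,0,1]
    - [0.006,0,0.529,0,0,0,1]

```text
time_s: 2.52
ee_pos: [438.2, -168.3, 68.7]
orientation: [179.9, 0.0, 79.4]
force: [0.9, 0.8, -0.5]
finger_gap: 87.9
grasp_force: 0.0
```

Call:
move_arm:
  plan:
    - [0,0,0,0,0,0,-1]
    - [0,0,0,0,0,0,-1]
    - [0,0,0,0,0,0,-1]
    - [0,0,0,0,0,0,-1]
    - [0,0,0,0,0,0,-1]
    - [0,0,0,0,0,0,-1]
    - [0,0,0,0,0,0,-1]
    - [0,0,0,0,0,0,-1]
  grip_force: 22

```text
time_s: 3.52
ee_pos: [438.7, -167.7, 68.4]
orientation: [179.9, 0.0, 79.5]
force: [1.4, -0.5, 5.3]
finger_gap: 22.8
grasp_force: 22.0
```

Call:
move_arm:
  plan:
    - [0,0,-0.04,0,0,0,-1]
    - [0,0,-0.1,0,0,0,-1]
    - [0,0,-0.2,0,0,0,-1]
    - [0,0,-0.3,0,0,0,-1]
    - [0,0,-0.42,0,0,0,-1]
    - [0,0,-0.54,0,0,0,-1]
    - [0,0,-0.64,0,0,0,-1]
    - [0,0,-0.64,0,0,0,-1]
    - [0,0,-0.64,0,0,0,-1]

```text
time_s: 4.65
ee_pos: [436.9, -167.4, 227.3]
orientation: [-179.9, -0.0, 79.5]
force: [0.2, 0.2, -1.8]
finger_gap: 22.8
grasp_force: 22.0
```

Run:
```python
from h import *
p,d=save('scene','s2');im=cv2.imread('pics/s2.png')
cv2.imwrite('pics/c3.png',cv2.resize(im[180:400,240:500],(708,600),interpolation=cv2.INTER_CUBIC))
go(500,150,228,97.1)
```

```text
4.7 [ 436.8 -167.4  227. ] [-1.7989e+02 -1.0000e-02  7.9490e+01] [ 0.6  0.1 -0.6] 22.2
shift [ 1.294  0.017 -0.004] turn [-0.002 -0.001 -0.391]
```

View pics/c3.png

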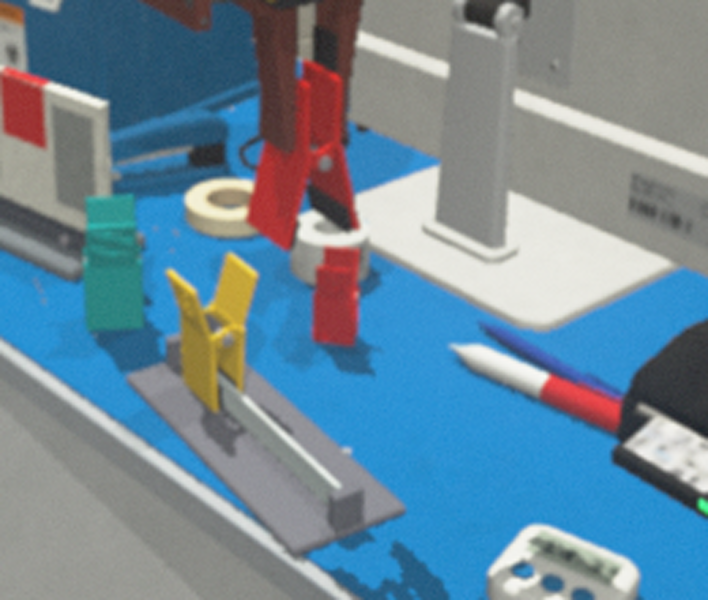

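The clip (crop 305,155) is held upright and open, off the rack, and the yellow clip is still in place at (210,330). Next I'll carry it to the board.

Call:
move_arm:
  plan:
    - [0.15,0,0,0,0,-0.05,-1]
    - [0.3,0,0,0,0,-0.12,-1]
    - [0.45,0,0,0,0,-0.2,-1]
    - [0.6,0.01,0,0,0,-0.28,-1]
    - [0.75,0.01,0,0,0,-0.34,-1]
    - [0.88,0.01,0,0,0,-0.39,-1]
    - [0.95,0.01,0,0,0,-0.39,-1]
    - [0.95,0.01,0,0,0,-0.39,-1]
    - [0.95,0.01,0,0,0,-0.39,-1]

```text
time_s: 5.82
ee_pos: [483.0, 64.4, 227.1]
orientation: [-179.9, 0.0, 97.0]
force: [-0.6, -0.4, -0.7]
finger_gap: 22.3
grasp_force: 22.0
```

Run:
```python
from h import *
go(504,199.5,228,97.1)
```

```text
5.825 [483.   64.4 227.1] [-1.799e+02  2.000e-02  9.699e+01] [-0.6 -0.4 -0.7] 22.3
shift [ 0.526  0.149 -0.004] turn [-0.002  0.001 -0.002]
```

Call:
move_arm:
  plan:
    - [0.12,0.04,0,0,0,0,-1]
    - [0.26,0.08,0,0,0,0,-1]
    - [0.4,0.12,0,0,0,0,-1]
    - [0.526,0.149,0,0,0,0,-1]
    - [0.526,0.149,0,0,0,0,-1]
    - [0.526,0.149,0,0,0,0,-1]
    - [0.526,0.149,0,0,0,0,-1]

```text
time_s: 6.7
ee_pos: [504.6, 198.6, 227.7]
orientation: [-180.0, 0.1, 96.9]
force: [-0.3, -0.1, -1.6]
finger_gap: 22.6
grasp_force: 22.0
```

Run:
```python
from h import *
p,d=save('scene','s3');im=cv2.imread('pics/s3.png')
cv2.imwrite('pics/c4.png',cv2.resize(im[130:290,170:340],(637,600),interpolation=cv2.INTER_CUBIC))
W=cloud('scene',d);I=im.astype(int)
red=(I[...,2]>110)&(I[...,1]<70)&(I[...,0]<70);b=np.zeros_like(red);b[130:290,200:310]=1
X=Ro.from_euler('z',-7.1,degrees=True).apply((W[red&b]-[504,198.5,0]))
for lo in range(90,250,10):
    q=X[(X[:,2]>=lo)&(X[:,2]<lo+10)&(abs(X[:,0])<80)]
    if len(q)>4: print(lo,len(q),q[:,:2].min(0).round(1),q[:,:2].max(0).round(1))
go(504,199.5,162,97.1)
```

```text
90 61 [ -6.2 -21. ] [ 0.1 21. ]
100 64 [ -6.2 -22.2] [-0.9 25.7]
110 59 [ -6.6 -19.9] [-0.9 22.6]
120 46 [ -6.6 -22.9] [-0.7 21.7]
170 74 [-25.2 -23.9] [21.1 15.6]
180 112 [-24.1 -22.8] [18.9 17.4]
190 112 [-20.9 -22.6] [16.8 18.4]
200 93 [-18.  -24.2] [13.2 14.4]
210 89 [-16.3 -22.6] [11.5 17.1]
220 61 [-13.2 -20.5] [11.7  1.8]
230 63 [-14.  -19.8] [11.   1.1]
240 58 [-13.6 -20.6] [10.1 11.2]
6.75 [504.6 198.9 227.8] [-1.7999e+02  5.0000e-02  9.6910e+01] [-0.8 -0.2 -1. ] 22.9
shift [ 0.003 -0.002  0.263] turn [-0.     0.001 -0.004]
```

View pics/c4.png

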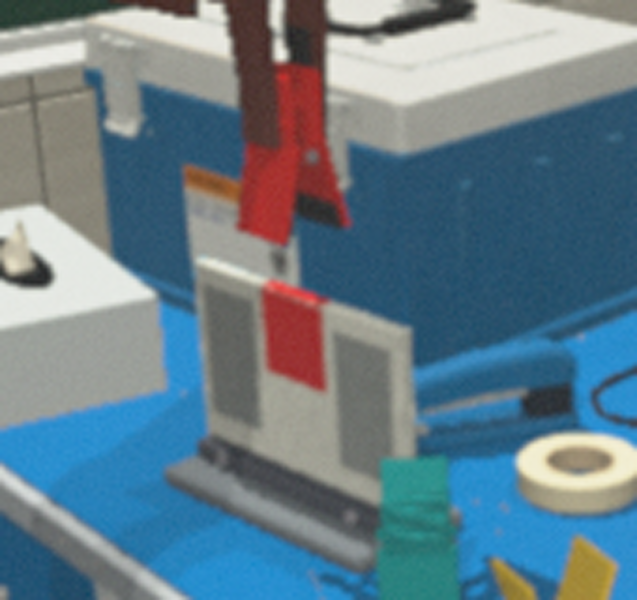

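The open clip (crop 295,160) hangs over the red field (295,335). Measured in the same camera it is centred across the panel and 3 mm off along the edge. I'll correct that and push down.

Call:
move_arm:
  plan:
    - [0.012,0,0.03,0,0,0,-1]
    - [0.012,0,0.08,0,0,0,-1]
    - [0.012,0,0.13,0,0,0,-1]
    - [0.012,0,0.18,0,0,0,-1]
    - [0.012,0,0.23,0,0,0,-1]
    - [0.012,0,0.264,0,0,0,-1]
    - [0.012,0,0.264,0,0,0,-1]
    - [0.012,0,0.264,0,0,0,-1]

```text
time_s: 7.75
ee_pos: [504.2, 203.8, 162.2]
orientation: [180.0, -0.0, 97.0]
force: [0.3, -0.2, -0.4]
finger_gap: 22.9
grasp_force: 22.0
```

No contact force. I'll release gently.

Call:
move_arm:
  plan:
    - [0,0,0,0,0,0,-0.4]
    - [0,0,0,0,0,0,-0.25]
    - [0,0,0,0,0,0,-0.1]
    - [0,0,0,0,0,0,0.1]
    - [0,0,0,0,0,0,0.4]
    - [0,0,0,0,0,0,0.8]
    - [0,0,0,0,0,0,0.8]
    - [0,0,0,0,0,0,0.8]

```text
time_s: 8.75
ee_pos: [504.0, 203.6, 161.9]
orientation: [180.0, 0.0, 97.0]
force: [-0.3, -0.1, 0.4]
finger_gap: 78.7
grasp_force: 0.0
```

Call:
move_arm:
  plan:
    - [0,0,-0.1,0,0,0,0.8]
    - [0,0,-0.25,0,0,0,0.8]
    - [0,0,-0.4,0,0,0,0.8]
    - [0,0,-0.5,0,0,0,0.8]
    - [0,0,-0.5,0,0,0,0.8]
    - [0,0,-0.5,0,0,0,0.8]
    - [0,0,-0.5,0,0,0,0.8]

```text
time_s: 9.62
ee_pos: [503.4, 203.2, 285.6]
orientation: [-179.9, 0.0, 97.0]
force: [-0.1, -0.4, -0.7]
finger_gap: 79.2
grasp_force: 0.0
```

Run:
```python
from h import *
p,d=save('scene','s4');im=cv2.imread('pics/s4.png')
cv2.imwrite('pics/c5.png',cv2.resize(im[130:350,170:370],(545,600),interpolation=cv2.INTER_CUBIC))
W=cloud('scene',d);I=im.astype(int)
red=(I[...,2]>110)&(I[...,1]<70)&(I[...,0]<70);b=np.zeros_like(red);b[130:290,200:310]=1
X=Ro.from_euler('z',-7.1,degrees=True).apply((W[red&b]-[504,198.5,0]))
for lo in range(80,220,10):
    q=X[(X[:,2]>=lo)&(X[:,2]<lo+10)&(abs(X[:,0])<80)]
    if len(q)>4: print(lo,len(q),q[:,:2].min(0).round(1),q[:,:2].max(0).round(1))
```

```text
80 54 [ -5.8 -20.6] [-0.6 23.2]
90 53 [ -6.4 -22.2] [-1.8 23.7]
100 56 [-14.1 -20. ] [-2.4 22. ]
110 77 [-15.  -19.4] [-1.5 22.4]
120 71 [-14.5 -20.3] [11.5 23.2]
130 103 [-13.5 -20.1] [12.7 20.4]
140 72 [-15.1 -17. ] [10.9 20.7]
150 101 [-14.8 -16.9] [13.7 17.7]
160 97 [-17.4 -15. ] [15.  18.3]
170 101 [-21.5 -14.6] [18.9 20.9]
180 86 [-23.1 -13.8] [20.2 17.6]
```

View pics/c5.png

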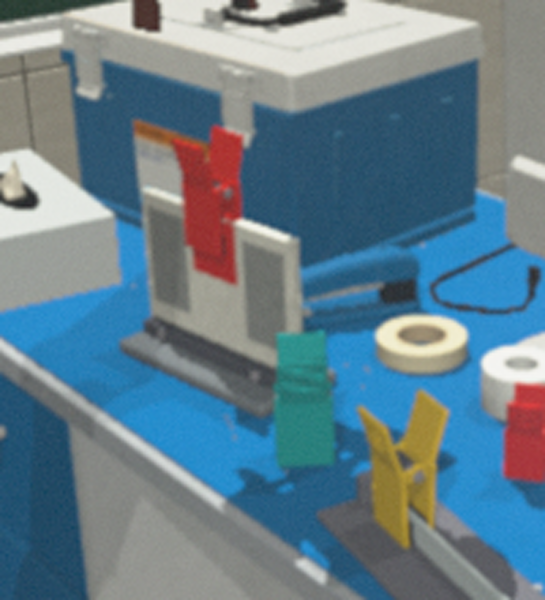

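The red clip (crop 212,200) sits upright astride the board over the red field, jaws shut about 30 mm below the edge. The yellow clip (405,470) is still on the rack, and the gripper is clear.

```bash
python3 -c "
from rig import r
print(r.finish_job())"
```

```text
the job is handed in; nothing more can be done
None
```

The job is handed in with the red clip gripping the board's top edge over the red field, upright and about 30 mm down, and the yellow clip left on its rack; the final picture confirms this, but no verdict came back.

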